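# Snap the lid of the plant-feed tub shut all round

### The arm

A 7-joint arm with a two-finger parallel gripper is mounted at the origin on the work surface; the furniture and walls round the work are solid. World frame = base frame: x ahead of the robot, y to its left, z up, the work surface at z = 0. Lengths are in m, angles in rad, forces in N, time in s.
With the tool pointing down it reaches from about 0.425 to 0.875 m from the base axis. Payload 4.7 kg.
Tool frame: the origin (TCP) lies where the fingers leave the gripper's body, on its centre line; the fingertips stand 70 mm ahead of it and the grasp point (between the pads) lies 51 mm ahead of it; z points along the fingers, y is the line along which they close (so a half turn about z gives the same grasp; the last joint's range is limited). The gripper opens to 87 mm and grips with 3 to 60 N. Pads are 19 mm wide; open, the fingers measure 117 mm over their backs; the gripper's body (75 mm by 190 mm) begins 51 mm behind the grasp point.
Start: joints at [1.259, 0.321, -0.07, 1.45, 0.023, 1.371, -0.057], TCP at [0.208, -0.616, 0.292] pointing down, gripper open.
Joint ranges: [-2.86, 2.86], [-0.3, 2.09], [-1.38, 1.24], [0.06, 2.45], [-1.56, 4.7], [0.09, 2.05], [-2.69, 2.69]. Speed limits (rad/s): [2.57, 2.57, 3.14, 3.14, 3.14, 3.14, 3.14].

### API

Orientations are given as a rotation vector (axis times angle).
In Python, from bench import ctrl gives the robot as it stands.
- The arm moves only by the tool drive_tool, never from a script. Its argument "motion" is a list of rows, each a list of 3 entries, a list of its own where there are three numbers: the shift along the tool's x, y, z in cm, then the turn, a rotation vector about the tool's x, y, z in degrees, then the opening, from -1 (shut) to 1 (fully open). In form: [[[x, y, z], [ax, ay, az], claw], ...]. A call has 1 to 12 rows; each row shifts and turns the commanded pose from where the row before left it, along the tool's axes as they then stand; what a row does not reach is not made up. A row lasts 1/8 s, in which the tool goes at most 62.5 mm and 10.7 degrees, less where a joint would pass 70% of its speed; a pose out of reach is approached as far as the arm can. A call with a gripper value outside its range is refused whole. The fingers move at their own pace and stop on an object; "force" is the grip in N (left out, the last holds). Time passes only in rows, so rows that do not move let the fingers close. It gives the time, the measured TCP pose, the force, the opening and the grip force at its end, in the units of the state.
- ctrl.get_state(): the state, without advancing time (a new reading comes with each control period).
- ctrl.get_image(name): name is "scene" or "top" or "wrist"; returns the picture (480x640x3 uint8, red, green, blue); there is no depth.
- ctrl.calibration(name): a dict with "K" (3x3 intrinsics, pixels), "origin" and "attitude" of the camera in the world; the wrist camera has in their place "tool_from_camera" (4x4, takes a point from camera to tool coordinates, whose origin is the TCP and whose axes are the flange's). Camera axes: x right, y up, looking along -z (the intrinsics and any distortion apply to the point x, -y, -z); pixel columns grow to the right and rows downward; lengths in m; the calibration is good to about 2 mm. The wrist camera is an equidistant fisheye: a pixel r from the principal point sees the ray r / f radians off the axis. A picture is of the moment at which its call begins: read the wrist's pose just before it. calibration takes no time and is no camera call.
- ctrl.close_job(): hands the job in; it is judged then, once.
The state is a dict: "time": time; "joint_positions": joint angles; "qd": joint speeds; "joint_torque": joint torques, N m; "position": TCP position; "tool_rot": TCP orientation; "ft_force": force on the tool from outside, world axes, zero at the start; "torque": the same for the moment, N m; "grip_width": opening from 0.0 (shut) to 1.0 (fully open); "grip_force": force on a finger pad.
Only numpy, scipy, OpenCV 4.12 (cv2) and the standard library are available. Lean on these libraries where they do the work, as an engineer would, in place of code of your own. Each camera call takes 0.05 s, during which the arm holds its last target. There are 200 camera calls.

### The job

The yellow lid lies on the white plant-feed tub, but parts of its rim still stand up and would let the damp in. Press down every raised section of the rim with the fingertips, one after another, until it clicks fully shut. Only press: leave the tub standing where it is, do not lift or carry it or anything else, and leave the things around it alone.

Things in the scene. Friction and masses are not known exactly. Their poses are not given: they have to be found in the camera images.
- tub: round white tub, full, about 1.8 kg, loose; 148 mm across at the foot, 181 mm across its yellow lid, 122 mm high. Origin: centre of its underside; z up its axis. The lid's middle (116 mm across) is seated, 7 mm below the crown of the rim. The rim round it is cut into six sections of 60 degrees; the middle of section k lies (k-1)*60 degrees counterclockwise from the tub's x axis. Wire handle folded down.
- section_1 (a joint): lid rim section 1: angle (rad) it stands up about a tangent hinge 58 mm from the tub's axis, 118.5 mm above its foot. 0 to 0.06 = clicked shut (stop at 0); 0.30 = up, outer edge 9 mm high. Sprung: pressed on its crown it gives with up to about 10 N, clicks over near 0.15 rad and stays shut; let go earlier, it springs up. Each section has its own snap; shut ones need nothing.
- section_1_top (a point): where to press section 1: top of its crown (the raised outer band, 10 mm wide), midway along its 88 mm arc. Moves with the section: 84 mm from the tub's axis and 121.7 mm above the tub's foot when shut, about 8 mm higher when up.
- section_2 (a joint): lid rim section 2, as section_1
- section_2_top (a point): pressing point of section 2, as for section 1
- section_3 (a joint): lid rim section 3, as section_1
- section_3_top (a point): pressing point of section 3, as for section 1
- section_4 (a joint): lid rim section 4, as section_1
- section_4_top (a point): pressing point of section 4, as for section 1
- section_5 (a joint): lid rim section 5, as section_1
- section_5_top (a point): pressing point of section 5, as for section 1
- section_6 (a joint): lid rim section 6, as section_1
- section_6_top (a point): pressing point of section 6, as for section 1
- clay_pot_large: bystander: terracotta pot, 64 mm wide and 50 mm high, back left; origin at the centre of its underside
- clay_pot_small: bystander: terracotta pot, 58 mm wide and 45 mm high, left; origin at the centre of its underside
- gold_ribbon: bystander: gold ribbon on a flat spool, 68 mm wide and 22 mm high, left; origin at the centre of its underside
- red_ribbon: bystander: red ribbon on a flat spool, 72 mm wide and 30 mm high, front right; origin at the centre of its underside
- glue: bystander: brown dropper bottle with black top, 33 mm wide and 102 mm high, right; origin at the centre of its underside
- vase: bystander: pale green glass bud vase, 48 mm wide and 150 mm high, right; origin at the centre of its underside
- mister: bystander: white and red spray bottle, 98 mm long and 215 mm high, far left; origin at the centre of its underside
- candle: bystander: cream candle in a glass, 76 mm wide and 90 mm high, back right; origin at the centre of its underside

How it is judged:
By the outcome, as a careful person would: the job done as asked, in the order asked, and still so for the second after the job is handed in, with the robot touching nothing.
It also fails if it takes over 51 s, if anything falls off the work surface, if the arm or the gripper's body presses on something with over 40 N, if the wrist force passes 120 N, or if a joint passes its speed limit or range.

## Working session

There is one attempt and no reset: what is moved stays moved. The work goes in short steps, Python scripts to look and compute and a tool call to move; the robot and the scene stay as the last step left them, time stands still between calls to the robot, and variables do not carry over. Pictures are saved under pics/ and viewed, at most 10 in all, crops included, and the job is handed in when it is done.

Besides the shell and the picture viewer there is one more tool, called after "Request:" by a JSON object that holds its "op" and its "data", one argument or row to a line. drive_tool: Moves the arm, as the interface text tells. Its arguments: {"type":"object","properties":{"motion":{"type":"array","items":{"type":"array"}},"force":{"type":"number"}},"required":["motion"]}

```bash
mkdir -p pics; python3 - <<'E'
from bench import ctrl
import cv2
for n in("scene","top"):
    cv2.imwrite(f"pics/{n}0.png",ctrl.get_image(n)[:,:,::-1]); c=ctrl.calibration(n); print(n,c)
print(ctrl.calibration("wrist")); print(ctrl.get_state())
E
```

```text
scene {'K': array([[435.34350213,   0.        , 319.29477193],
       [  0.        , 435.34350213, 238.4245207 ],
       [  0.        ,   0.        ,   1.        ]]), 'origin': array([-0.00337604,  0.61031012,  0.6546307 ]), 'attitude': array([ 0.41032038, -1.12972701, -2.19149082])}
top {'K': array([[516.83671379,   0.        , 321.60659117],
       [  0.        , 516.83671379, 238.83638341],
       [  0.        ,   0.        ,   1.        ]]), 'origin': array([0.39902593, 0.01562451, 1.22953369]), 'attitude': array([ 0.06303387, -0.07695096, -1.57280898])}
{'K': array([[371.64829954,   0.        , 317.62378992],
       [  0.        , 371.64829954, 236.18953618],
       [  0.        ,   0.        ,   1.        ]]), 'tool_from_camera': array([[-9.77760663e-04,  9.61905671e-01,  2.73379817e-01,
         7.47109609e-02],
       [ 9.99999502e-01,  9.94767325e-04,  7.64059525e-05,
        -4.22635647e-04],
       [-1.98453990e-04,  2.73379756e-01, -9.61906165e-01,
        -9.20860799e-02],
       [ 0.00000000e+00,  0.00000000e+00,  0.00000000e+00,
         1.00000000e+00]])}
{'time': 0.1, 'joint_positions': array([ 1.25908774,  0.32172939, -0.07009189,  1.45152503,  0.02262286,
        1.37078689, -0.05693882]), 'qd': array([-0.0014295 , -0.00106962, -0.00082955, -0.00158105, -0.00154083,
        0.00043735, -0.00023589]), 'joint_torque': array([-5.20241538e-04, -4.92570090e+01, -4.06266460e-01, -3.13397741e+01,
       -6.42158766e-02,  3.94821726e-02,  7.79576271e-05]), 'position': array([ 0.20789126, -0.61547615,  0.29129754]), 'tool_rot': array([-3.09840267e+00, -5.09255590e-01,  5.95029745e-04]), 'ft_force': array([-0.19809112, -0.09308483,  0.03634199]), 'torque': array([-0.04507709,  0.05758058, -0.07015342]), 'grip_force': 0.0, 'grip_width': 1.0029115927946364}
```

View pics/scene0.png

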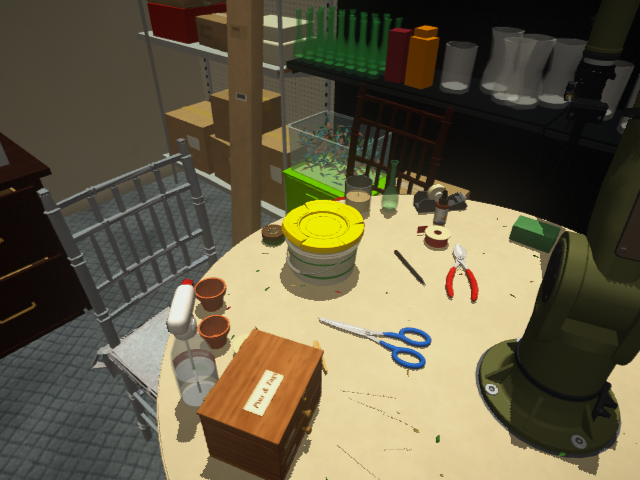

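View pics/top0.png

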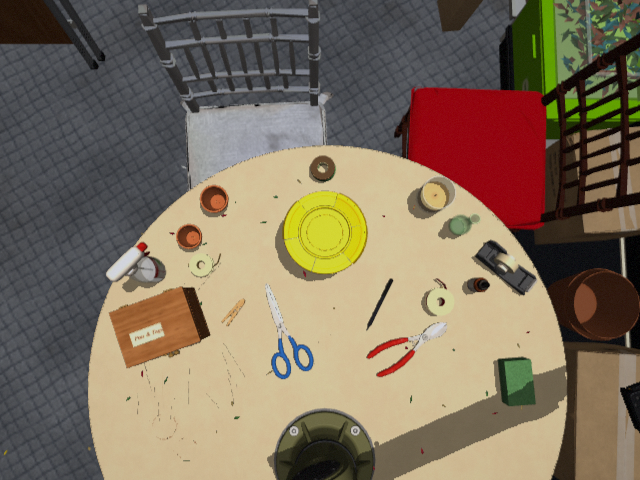

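```bash
cat > h.py <<'E'
import numpy as np, cv2
from scipy.spatial.transform import Rotation as R
from bench import ctrl
def cast(n,uv,z):
    c=ctrl.calibration(n); d=np.linalg.inv(c["K"])@[uv[0],uv[1],1.]; d=R.from_rotvec(c["attitude"]).apply(d*[1,-1,-1])
    return c["origin"]+d*(z-c["origin"][2])/d[2]
E
python3 - <<'E'
from h import *
im=cv2.imread("pics/top0.png")
hsv=cv2.cvtColor(im,cv2.COLOR_BGR2HSV); m=cv2.inRange(hsv,(24,190,90),(36,255,255))
m[:180]=0;m[285:]=0;m[:,:270]=0;m[:,380:]=0
c=max(cv2.findContours(m,0,2)[0],key=cv2.contourArea); print(cv2.fitEllipse(c),cv2.boundingRect(c))
u=cv2.fitEllipse(c)[0]; p=cast("top",u,.12);print(p,np.hypot(*p[:2]))
print(cast("top",(u[0]+41,u[1]),.12))
s=R.from_rotvec(ctrl.get_state()["tool_rot"]).as_matrix();print(s)
a=cv2.resize(im[185:280,275:375],None,fx=6,fy=6,interpolation=cv2.INTER_CUBIC)
cv2.imwrite("pics/z.png",a)
E
```

```text
((326.3674621582031, 230.92140197753906), (78.39610290527344, 82.67902374267578), 133.4573516845703) (283, 192, 84, 82)
[ 0.51524109 -0.00472277  0.12      ] 0.5152627327567959
[ 0.5150077  -0.09329447  0.12      ]
[[ 9.47392261e-01  3.20074207e-01 -6.36401602e-04]
 [ 3.20074820e-01 -9.47391024e-01  1.53512259e-03]
 [-1.11568022e-04 -1.65805939e-03 -9.99998619e-01]]
```

View pics/z.png

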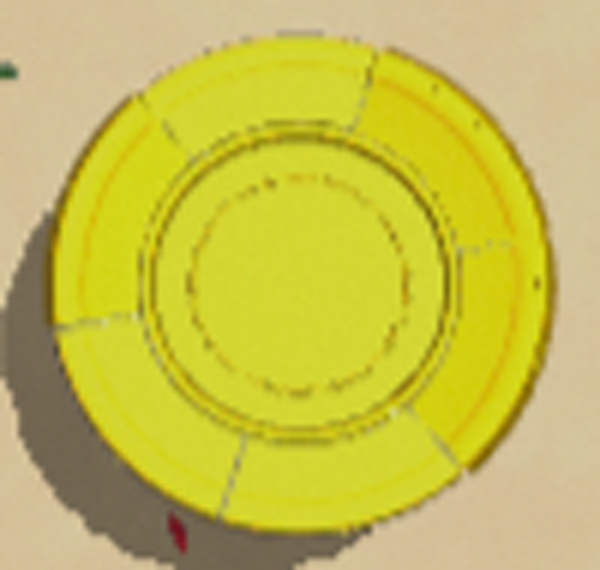

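Request:
{"op": "drive_tool", "data": {
  "motion": [
    [[4.05, -4.0, 0], [0, 0, 0], -1],
    [[4.05, -4.0, 0], [0, 0, 0], -1],
    [[4.05, -4.0, 0], [0, 0, 0], -1],
    [[4.05, -4.0, 0], [0, 0, 0], -1],
    [[4.05, -4.0, 0], [0, 0, 0], -1],
    [[4.05, -4.0, 0], [0, 0, 0], -1],
    [[4.05, -4.0, 0], [0, 0, 0], -1],
    [[4.05, -4.0, 0], [0, 0, 0], -1],
    [[4.05, -4.0, 0], [0, 0, 0], -1],
    [[4.05, -4.0, 0], [0, 0, 0], -1],
    [[4.05, -4.0, 0], [0, 0, 0], -1],
    [[4.05, -4.0, 0], [0, 0, 0], -1]
  ],
  "force": 20
}}

```text
time: 1.6
position: [0.5151, -0.004, 0.2921]
tool_rot: [3.1, 0.509, -0.0]
ft_force: [0.9, -0.2, -0.3]
grip_width: 0.009
grip_force: 0.0
```

```bash
cat >> h.py <<'E'
def proj(P,s=None):
    "world points -> wrist pixels"
    s=s or ctrl.get_state(); c=ctrl.calibration("wrist"); T=c["tool_from_camera"]; K=c["K"]
    t=R.from_rotvec(s["tool_rot"]).inv().apply(np.asarray(P)-s["position"])
    q=(t-T[:3,3])@T[:3,:3]*[1,-1,-1]
    th=np.arctan2(np.hypot(q[:,0],q[:,1]),q[:,2]); n=q[:,:2]/np.hypot(q[:,0],q[:,1])[:,None]
    return n*th[:,None]*K[0,0]+K[:2,2]
E
python3 - <<'E'
from h import *
s=ctrl.get_state(); im=ctrl.get_image("wrist")[:,:,::-1].copy()
print(s["position"])
C=np.array([.515,-.005])
for i,a in enumerate(np.radians([11,71,131,191,251,311])):
    for z,col in((.1217,(255,0,0)),(.1297,(0,0,255))):
        p=proj([[*(C+.084*np.array([np.cos(a),np.sin(a)])),z]],s)[0]
        cv2.circle(im,tuple(p.round().astype(int).tolist()),3,col,-1)
    cv2.putText(im,str([11,71,131,191,251,311][i]),tuple(p.astype(int).tolist()),0,.5,(0,0,0))
cv2.imwrite("pics/w1.png",im)
E
```

```text
[ 0.51514385 -0.00400352  0.29210428]
```

View pics/w1.png

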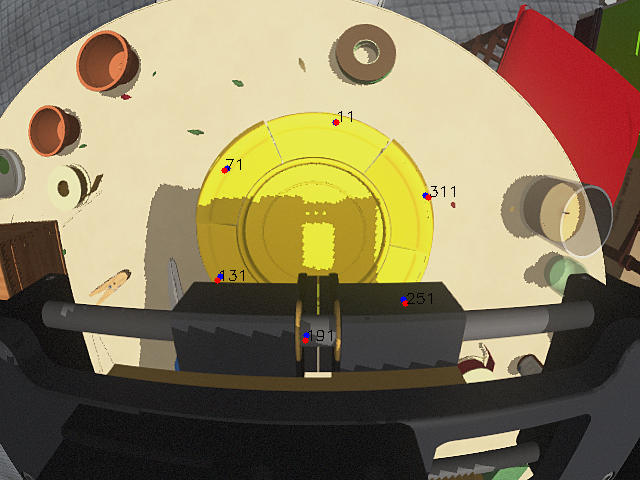

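Request:
{"op": "drive_tool", "data": {
  "motion": [
    [[2.45, -3.4, 2.0], [0, 0, 0], -1],
    [[2.45, -3.4, 2.0], [0, 0, 0], -1],
    [[0, 0, 3.5], [0, 0, 0], -1],
    [[0, 0, 1.2], [0, 0, 0], -1],
    [[0, 0, 0.4], [0, 0, 0], -1],
    [[0, 0, 0.4], [0, 0, 0], -1],
    [[0, 0, 0.3], [0, 0, 0], -1],
    [[0, 0, 0.2], [0, 0, 0], -1],
    [[0, 0, 0], [0, 0, 0], -1]
  ]
}}

```text
time: 2.78
position: [0.5398, 0.0743, 0.1927]
tool_rot: [3.099, 0.509, 0.002]
ft_force: [0.2, 0.2, 0.2]
grip_width: 0.006
grip_force: 0.0
```

Request:
{"op": "drive_tool", "data": {
  "motion": [
    [[0, 0, 0.1], [0, 0, 0], -1],
    [[0, 0, 0.1], [0, 0, 0], -1],
    [[0, 0, 0.1], [0, 0, 0], -1],
    [[0, 0, 0], [0, 0, 0], -1]
  ]
}}

```text
time: 3.28
position: [0.5399, 0.0742, 0.1911]
tool_rot: [3.098, 0.508, 0.001]
ft_force: [-4.5, -1.2, 13.2]
grip_width: 0.005
grip_force: 6.3
```

Request:
{"op": "drive_tool", "data": {
  "motion": [
    [[0, 0, -3.0], [0, 0, 0], -1],
    [[-0.6, 4.7, 0], [0, 0, 0], -1],
    [[-0.6, 4.7, 0], [0, 0, 0], -1],
    [[-0.6, 4.7, 0], [0, 0, 0], -1],
    [[0, 0, 1.0], [0, 0, 0], -1],
    [[0, 0, 0.5], [0, 0, 0], -1],
    [[0, 0, 0.3], [0, 0, 0], -1],
    [[0, 0, 0.3], [0, 0, 0], -1],
    [[0, 0, 0.3], [0, 0, 0], -1]
  ]
}}

```text
time: 4.4
position: [0.5681, -0.0643, 0.196]
tool_rot: [3.099, 0.511, 0.002]
ft_force: [-0.9, -0.3, 5.4]
grip_width: 0.008
grip_force: 2.9
```

Request:
{"op": "drive_tool", "data": {
  "motion": [
    [[0, 0, 0.3], [0, 0, 0], -1],
    [[0, 0, 0.2], [0, 0, 0], -1],
    [[0, 0, 0.1], [0, 0, 0], -1],
    [[0, 0, 0], [0, 0, 0], -1]
  ]
}}

```text
time: 4.9
position: [0.5684, -0.0648, 0.1912]
tool_rot: [3.098, 0.509, 0.003]
ft_force: [-3.1, -0.8, 11.1]
grip_width: 0.008
grip_force: 5.6
```

Request:
{"op": "drive_tool", "data": {
  "motion": [
    [[0, 0, -3.0], [0, 0, 0], -1],
    [[-4.15, -0.5, 0], [0, 0, 0], -1],
    [[-4.15, -0.5, 0], [0, 0, 0], -1],
    [[0, 0, 1.0], [0, 0, 0], -1],
    [[0, 0, 0.5], [0, 0, 0], -1],
    [[0, 0, 0.3], [0, 0, 0], -1],
    [[0, 0, 0.3], [0, 0, 0], -1],
    [[0, 0, 0.3], [0, 0, 0], -1]
  ]
}}

```text
time: 5.9
position: [0.4861, -0.0824, 0.1955]
tool_rot: [3.099, 0.509, -0.001]
ft_force: [-3.3, -2.7, 7.2]
grip_width: 0.005
grip_force: 3.4
```

Request:
{"op": "drive_tool", "data": {
  "motion": [
    [[0, 0, 0.3], [0, 0, 0], -1],
    [[0, 0, 0.2], [0, 0, 0], -1],
    [[0, 0, 0.1], [0, 0, 0], -1],
    [[0, 0, 0], [0, 0, 0], -1]
  ]
}}

```text
time: 6.4
position: [0.4862, -0.0824, 0.191]
tool_rot: [3.098, 0.509, 0.0]
ft_force: [-5.7, -1.8, 14.2]
grip_width: 0.004
grip_force: 7.0
```

Request:
{"op": "drive_tool", "data": {
  "motion": [
    [[0, 0, -4.0], [0, 0, 0], -1],
    [[0, 0, -6.0], [0, 0, 0], -1],
    [[-4.05, 4.0, 0], [0, 0, 0], -1],
    [[-4.05, 4.0, 0], [0, 0, 0], -1],
    [[-4.05, 4.0, 0], [0, 0, 0], -1],
    [[-4.05, 4.0, 0], [0, 0, 0], -1],
    [[-4.05, 4.0, 0], [0, 0, 0], -1],
    [[-4.05, 4.0, 0], [0, 0, 0], -1],
    [[-4.05, 4.0, 0], [0, 0, 0], -1],
    [[-4.05, 4.0, 0], [0, 0, 0], -1]
  ]
}}

```text
time: 7.65
position: [0.2811, -0.49, 0.2889]
tool_rot: [3.1, 0.511, 0.002]
ft_force: [0.6, -0.8, 0.8]
grip_width: 0.006
grip_force: 0.0
```

```bash
python3 - <<'E'
from h import *
a=ctrl.get_image("top")[185:280,275:375,::-1]; b=ctrl.get_image("scene")[190:290,270:380,::-1]
a0=cv2.imread("pics/top0.png")[185:280,275:375]; b0=cv2.imread("pics/scene0.png")[190:290,270:380]
f=lambda x:cv2.resize(x,(390,298),interpolation=cv2.INTER_CUBIC)
cv2.imwrite("pics/c1.png",np.vstack([np.hstack([f(a0),f(a)]),np.hstack([f(b0),f(b)])]))
E
```

```text
(no output)
```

View pics/c1.png

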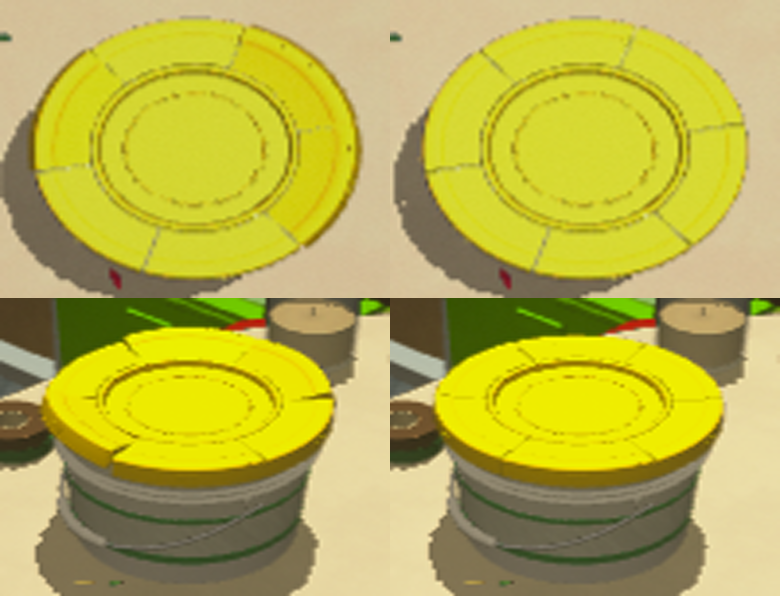

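The before/after views show the three raised sections (left, upper right and lower right in the top view) now flush with the rest of the rim. The tub hasn't moved, and the robot is clear of everything.

```bash
python3 -c "
from bench import ctrl
print(ctrl.close_job())"
```

```text
the job is handed in; nothing more can be done
None
```

I pressed down the three raised rim sections one after another; the camera pictures show the whole lid flush and the tub where it was, and the job is handed in at about 8 s on the robot's clock.

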